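Restart the under-sink water filter

TASK

The filter cartridge has just been changed: with closed fingers, first push the plunger on top of the round filter head all the way down, then switch the pump box on by pressing the raised half of its rocker fully flat, and then press the larger of the two round keys on the controller fully in, hold it for one full second and let it spring back. Keep to that order and do not press the small round key. Only press, pick nothing up, and leave everything else on the shelf as it stands.

Things in the scene. Friction and masses are not known exactly. Their poses are not given: they have to be found in the camera images.
- filter_head: grey round filter head screwed to the shelf, 110 mm in diameter and 60 mm high, with two 12 mm pipe stubs at its sides; origin: centre of its underside. Any yaw.
- valve_top (a point): centre of the top face of the filter head's white mushroom plunger (a flat disc 48 mm in diameter, 12 mm thick, on a stem), on the filter head's axis, 88 mm above the shelf when fully up. Moves with the plunger.
- valve (a joint): how far the plunger is pushed down, m: 0 up (starts between 0 and 0.003), 0.012 fully down against a stop. Needs about 3 N; stays where it is left (no spring). Fully down its top is 76 mm above the shelf.
- pump_box: grey box screwed to the shelf, 110 x 70 x 50 mm (x, y, z of its own frame), with a white paddle rocker on top: 64 mm long along the box's x, 40 mm wide, two flat faces in a shallow V, pivoting about the box's y direction over the box's middle, 57 mm above the shelf. Origin: centre of its underside. Any yaw.
- rocker_press (a point): where to press the rocker: on the face of its raised half, mid-width, 20 mm from the pivot line along the face (each half is 32 mm long). The point moves with the rocker: 65 mm above the shelf when off, 57 mm when on.
- rocker (a joint): rocker angle, rad: 0 off (starts between 0 and 0.05), 0.4 on, against a stop. Off: the half on the box's own +x side slopes up at 0.4 rad (its end 69 mm above the shelf), the other half lies level. On: the +x half lies level, its top 57 mm above the shelf, and the other half is raised. Needs about 2.5 N down at rocker_press; stays where it is left (no spring).
- controller: grey box screwed to the shelf, 80 x 140 x 45 mm (x, y, z of its own frame), with two white round keys on top, 70 mm apart along its y, in either order; origin: centre of its underside.
- reset_key_top (a point): centre of the top face of the large round key (36 mm in diameter), 57 mm above the shelf when out; it moves with the key.
- reset_key (a joint): how far the large key is pressed, m: 0 out, 0.006 fully in against a stop. Spring: 1.2 N to start, about 5 N fully in; springs back when let go.
- drain_key_top (a point): centre of the top face of the small round key (18 mm in diameter), 57 mm above the shelf: not to be pressed.
- drain_key (a joint): how far the small key is pressed, m: 0 out, 0.006 fully in; same spring as the large key.
- brush: red scrubbing brush lying bristles down, loose, about 200 mm long along its x, 46 mm wide, 34 mm high, between two units; origin: on the shelf under its middle.
- tin: small closed tin standing loose between two units, 44 mm in diameter, 75 mm high; origin: centre of its underside.
- strainer: stainless steel sink strainer with a centre knob, loose, 80 mm in diameter, 35 mm high, on the robot's side of the tin; origin: centre of its underside.
- spray_bottle: closed green spray bottle standing loose behind the units, 76 mm in diameter, 225 mm high; origin: centre of its underside.
- dustpan: yellow dustpan lying loose behind the units, pan 120 x 210 mm, 48 mm high, handle towards its own +x; origin: under the pan's middle.
- tablet_box: closed cardboard box standing loose to the left, 90 x 50 x 100 mm; origin: centre of its underside.
- turntable (a joint): angle of the grey turntable organiser (250 mm in diameter, three bottles fixed on it, 165 mm high in all) far to the right, rad, 0 at the start; turns freely.

How it is judged:
By the outcome, as a careful person would: the job done as asked, in the order asked, and still so for the second after the job is handed in, with the robot touching nothing.
It also fails if it takes over 51 s, if anything falls off the work surface, if the arm or the gripper's body presses on something with over 40 N, if the wrist force passes 120 N, or if a joint passes its speed limit or range.

ROBOT

A 7-joint arm with a two-finger parallel gripper is mounted at the origin on the work surface. World frame = base frame: x ahead of the robot, y to its left, z up, the work surface at z = 0. Lengths are in m, angles in rad, forces in N, time in s.
With the tool pointing down it reaches from about 0.425 to 0.925 m from the base axis. Payload 6.8 kg.
Tool frame: the origin (TCP) lies midway between the tips of the shut fingers; the grasp point (between the pads) lies 19 mm behind it; z points along the fingers, y is the line along which they close (so a half turn about z gives the same grasp; the last joint's range is limited). The gripper opens to 85 mm and grips with 20 to 120 N. Pads are 22 mm wide; open, the fingers measure 114 mm over their backs; the gripper's body (76 mm by 85 mm) begins 54 mm behind the grasp point. The pads swing forward as they close: fully open they stand 13 mm farther back than shut.
Start: joints at [1.202, 0.477, 0.022, 1.555, -0.011, 1.109, -0.083], TCP at [0.174, -0.652, 0.231] pointing down, gripper open.
Joint ranges: [-2.96, 2.96], [-0.34, 2.1], [-1.41, 1.46], [0.24, 2.44], [-1.37, 4.51], [0.17, 1.92], [-2.96, 2.96]. Speed limits (rad/s): [2.39, 2.39, 3.14, 3.14, 3.14, 3.14, 3.14].

INTERFACE

Orientations are given as a unit quaternion [w, x, y, z].
In Python, from cell import env, kinematics, monitor, cams, spot_in, mark_of gives the robot as it stands. Calls block until the motion is done:
- env.reach(position, orientation): joint-space move of the TCP to a pose.
- env.movel(position, velocity=0.15, rot=None, stop_force=None): straight line of the TCP; rot=None keeps the orientation; velocity is the mean speed in m/s. With stop_force (N) it stops when the force on the tool has changed by that much, and returns True; else False.
- env.goto_joints(angles): joint-space move.
- env.grip(opening, f_grip=None): finger opening in m; f_grip is the grip in N (None keeps the last); returns when the fingers have stopped.
- env.dwell(seconds).
- kinematics.inverse_kinematics(position, orientation): joint angles nearest the present ones, or None.
- monitor.get_state(): the state.
- cams.camera(name): name is "scene" or "top" or "wrist"; returns (picture, depth): 420x560x3 uint8, blue, green, red; 420x560 float32, m along the optical axis (not along the pixel's ray), 0 where there is no reading.
- cams.calibration(name): a dict with "fx", "fy", "cx", "cy" (pixels), "rvec" (rotation vector, rad) and "tvec" (3), from world to camera coordinates, as OpenCV has them. Camera axes: x right, y down, z forward; pixel columns grow to the right and rows downward; lengths in m; the calibration is good to about 2 mm. A picture is of the moment at which its call begins: read the wrist's pose just before it. calibration takes no time and is no camera call; for the wrist camera it gives the pose at the moment of the call.
A pose or a line that the arm cannot do raises env.PlanningError and nothing moves.
- env.job_done(): hands the job in; it is judged then, once.
Trained networks look in the newest picture that a camera, given by its name, has taken for a name from the list of things; names that differ only in an ending like _2 or _b are one class to them, and where a whole thing is asked for, a point or a joint stands for the part that bears it (a point fixed in the world has none). Each returns a list of dicts, best first, with "score" (0 to 1); they miss things now and then, are a little off and sometimes report something else, mostly with a low value. They report only what shows in the picture. A call takes as long as a camera call.
- spot_in(query, camera): "at" ([x, y, z] in m, in the coordinates of the camera as it stood for that picture, good to about 4 mm: the middle of the surface that is visible of it).
- mark_of(query, camera): "at" ([x, y, z] in m, in the coordinates of the camera as it stood for that picture, good to about 4 mm: a listed point, or the origin of a listed thing).
The state is a dict: "time": time; "qpos": joint angles; "joint_velocities": joint speeds; "joint_torque": joint torques, N m; "tcp_pos": TCP position; "orientation": TCP orientation; "force": force on the tool from outside, world axes, zero at the start; "torque": the same for the moment, N m; "opening": finger opening in m; "gripper_force": force on a finger pad.
Only numpy, scipy, OpenCV 4.12 (cv2) and the standard library are available. Lean on these libraries where they do the work, as an engineer would, in place of code of your own. Each camera call takes 0.05 s, during which the arm holds its last target. There are 200 camera calls.

## Working session

There is one attempt and no reset: what is moved stays moved. The work goes in short steps, each a Python script; the robot and the scene stay as the last script left them, time stands still between calls to the robot, and variables do not carry over. Pictures are saved under pics/ and viewed, at most 10 in all, crops included, and the job is handed in when it is done.

```bash
mkdir -p pics
cat > h.py <<'E'
import numpy as np, cv2
from cell import env, kinematics, monitor, cams, spot_in, mark_of
def w(cam,p,c=None):
    c=c or cams.calibration(cam); R=cv2.Rodrigues(np.array(c["rvec"],float))[0]
    return R.T@(np.array(p,float)-np.array(c["tvec"],float).ravel())
def px(cam,P):
    c=cams.calibration(cam); K=np.array([[c["fx"],0,c["cx"]],[0,c["fy"],c["cy"]],[0,0,1]],float)
    return cv2.projectPoints(np.array([P],float),np.array(c["rvec"],float),np.array(c["tvec"],float),K,None)[0].ravel()
def cloud(cam,d):
    c=cams.calibration(cam); v,u=np.mgrid[:d.shape[0],:d.shape[1]]
    P=np.stack([(u-c["cx"])/c["fx"]*d,(v-c["cy"])/c["fy"]*d,d],-1)
    R=cv2.Rodrigues(np.array(c["rvec"],float))[0]
    return (P-np.array(c["tvec"],float).ravel())@R
E
python3 - <<'E'
from h import *
for cam in ("top","scene"):
    im,d=cams.camera(cam); cv2.imwrite(f"pics/{cam}1.png",im); np.save(f"{cam}1.npy",d)
    for q in ["valve_top","rocker_press","reset_key_top","drain_key_top","filter_head","pump_box","controller","tin","brush","strainer","spray_bottle"]:
        print(cam,q,[(round(r["score"],2),w(cam,r["at"]).round(3).tolist(),px(cam,w(cam,r["at"])).round().tolist()) for r in mark_of(q,cam)[:3]])
s=monitor.get_state();print(s["time"],s["orientation"],s["opening"])
E
```

```text
top valve_top [(0.49, [0.507, 0.273, 0.09], [159.0, 234.0]), (0.16, [0.551, -0.147, -0.001], [299.0, 218.0])]
top rocker_press [(0.7, [0.501, -0.297, 0.064], [351.0, 232.0])]
top reset_key_top [(0.44, [0.54, -0.013, 0.056], [256.0, 221.0])]
top drain_key_top [(0.52, [0.534, 0.055, 0.056], [234.0, 224.0])]
top filter_head [(0.87, [0.506, 0.268, 0.0], [167.0, 235.0]), (0.48, [0.536, 0.055, 0.06], [234.0, 223.0])]
top pump_box [(0.79, [0.516, -0.287, -0.0], [344.0, 229.0])]
top controller [(0.65, [0.539, 0.018, 0.001], [247.0, 223.0])]
top tin [(0.49, [0.551, -0.148, -0.002], [299.0, 218.0])]
top brush [(0.98, [0.504, 0.14, 0.001], [208.0, 235.0])]
top strainer [(0.77, [0.384, -0.133, 0.001], [296.0, 272.0]), (0.45, [0.512, -0.287, -0.001], [344.0, 230.0])]
top spray_bottle [(0.86, [0.759, -0.17, 0.002], [305.0, 153.0])]
scene valve_top [(0.59, [0.511, 0.269, 0.089], [399.0, 212.0])]
scene rocker_press [(0.84, [0.503, -0.299, 0.065], [206.0, 177.0])]
scene reset_key_top [(0.45, [0.539, -0.015, 0.056], [295.0, 206.0])]
scene drain_key_top [(0.44, [0.535, 0.052, 0.054], [319.0, 211.0])]
scene filter_head [(0.78, [0.508, 0.268, -0.002], [392.0, 228.0])]
scene pump_box [(0.6, [0.512, -0.281, -0.003], [214.0, 193.0])]
scene controller [(0.68, [0.537, 0.018, 0.002], [306.0, 218.0])]
scene tin [(0.61, [0.552, -0.147, -0.003], [251.0, 212.0]), (0.4, [0.503, -0.298, 0.064], [206.0, 177.0])]
scene brush [(0.93, [0.508, 0.143, 0.002], [350.0, 219.0])]
scene strainer [(0.7, [0.39, -0.133, -0.004], [270.0, 172.0])]
scene spray_bottle [(0.76, [0.763, -0.165, 0.002], [223.0, 272.0]), (0.41, [0.755, 0.174, -0.002], [346.0, 299.0])]
1.2 [2.02475208e-05 9.91509093e-01 1.30037373e-01 1.40732553e-05] 0.0849295275634163
```

Run:
```python
from h import *
im=cv2.imread("pics/top1.png"); cv2.imwrite("pics/top_crop.png",cv2.resize(im[160:300,130:400],None,fx=2.9,fy=2.9,interpolation=cv2.INTER_CUBIC))
im=cv2.imread("pics/scene1.png"); cv2.imwrite("pics/scene_crop.png",cv2.resize(im[130:290,170:430],None,fx=3,fy=3,interpolation=cv2.INTER_CUBIC))
P=cloud("top",np.load("top1.npy"))
for n,(x,y),r,zl,zh in [("valve",(.509,.27),.05,.075,.1),("rock",(.513,-.284),.06,.055,.08),("reset",(.54,-.014),.035,.052,.07),("drain",(.535,.054),.03,.052,.07)]:
    m=(np.hypot(P[...,0]-x,P[...,1]-y)<r)&(P[...,2]>zl)&(P[...,2]<zh); q=P[m]
    print(n,len(q),q.mean(0).round(4),np.median(q[:,2]).round(4),np.ptp(q,0).round(3))
    if n=="rock":
        h=q[:,2]>.061; print(q[h].mean(0),q[~h].mean(0)); (c,s,a)=cv2.minAreaRect(q[:,:2].astype(np.float32)); print(c,s,a)
```

```text
valve 210 [0.5073 0.2662 0.0869] 0.087 [0.045 0.046 0.02 ]
rock 297 [ 0.51   -0.2861  0.0604] 0.0597 [0.095 0.107 0.017]
[ 0.50428027 -0.29730782  0.06482415] [ 0.51342574 -0.27933812  0.05776216]
(0.5101021528244019, -0.2837323248386383) (0.10159637033939362, 0.06602166593074799) 58.62215805053711
reset 120 [ 0.539  -0.0192  0.0571] 0.0572 [0.052 0.055 0.012]
drain 35 [0.5357 0.0532 0.0555] 0.0552 [0.043 0.037 0.012]
```

View pics/top_crop.png

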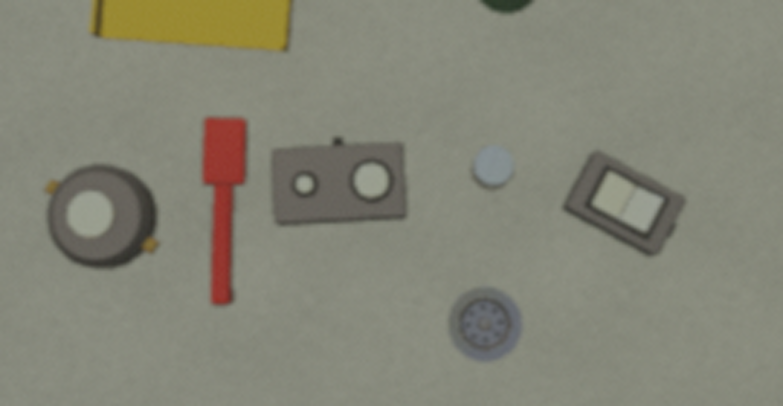

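View pics/scene_crop.png

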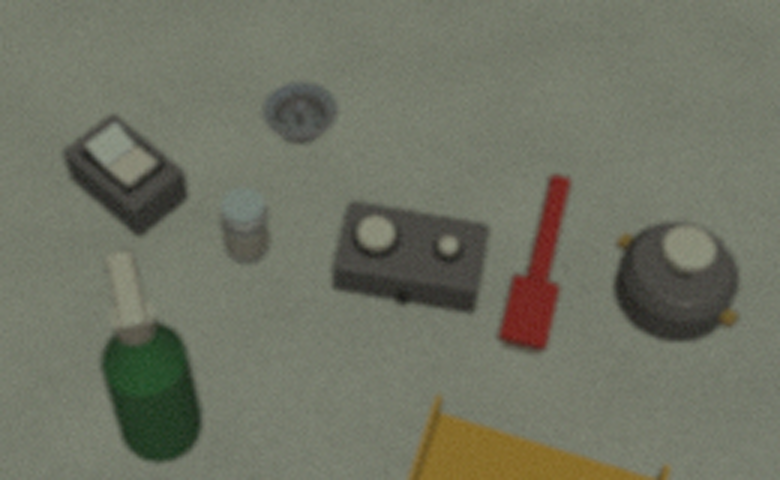

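The top crop shows the plunger at (90,213), the small key at (305,184), the large key at (371,180), and the rocker at (628,202) with its brighter half (right, -y side) raised. The scene crop agrees: rocker (122,152), large key (375,234), small key (448,246). All network points match the expected heights and spacings, so I'll start with the plunger.

```bash
cat >> h.py <<'E'
def quat(deg): a=np.radians(deg)/2; return [0,float(np.cos(a)),float(np.sin(a)),0]
def st(t):
    s=monitor.get_state(); print(t,round(s["time"],2),np.round(s["tcp_pos"],4),"F",np.round(s["force"],1),flush=True)
def press(x,y,deg,ztop,zbot,F,hold,zsafe=0.2):
    env.reach([x,y,zsafe],quat(deg)); st("above")
    env.movel([x,y,ztop+.012],0.15); st("near")
    r=env.movel([x,y,zbot-.004],0.025,stop_force=F); st(f"pressed {r}")
    env.dwell(hold); st("held")
    env.movel([x,y,zsafe],0.15); st("up")
E
python3 - <<'E'
from h import *
env.grip(0.0); st("grip")
s=monitor.get_state(); p=s["tcp_pos"]
env.movel([p[0],p[1],0.31],0.2)
env.reach([.508,.268,.30],quat(0))
press(.508,.268,0,.088,.076,15,.2)
im,d=cams.camera("top"); P=cloud("top",d)
m=(np.hypot(P[...,0]-.508,P[...,1]-.268)<.018)&(P[...,2]>.06); print(np.median(P[m][:,2]))
im,d=cams.camera("wrist"); cv2.imwrite("pics/w1.png",im)
print([w("wrist",r["at"]).round(4) for r in mark_of("valve_top","wrist")[:2]])
E
```

```text
grip 1.97 [ 0.1741 -0.6522  0.2313] F [0.4 0.6 0.7]
above 6.41 [0.5082 0.2683 0.2007] F [ 0.6 -0.   1.4]
near 7.22 [0.5085 0.2688 0.1011] F [-1.   1.   0.2]
pressed True 8.12 [0.5081 0.268  0.0761] F [-1.5 -2.3  7.7]
held 8.32 [0.5081 0.268  0.0761] F [-1.4 -1.6  8.2]
up 9.31 [0.5077 0.2674 0.199 ] F [-0.3  0.3 -1.6]
0.5675412657845559
[array([0.5089, 0.2693, 0.0778])]
```

Run:
```python
from h import *
env.reach([.502,-.298,.2],quat(58.6))
cams.camera("wrist"); 
for q in("rocker_press","pump_box"): print(q,[(r["score"],w("wrist",r["at"]).round(4)) for r in mark_of(q,"wrist")[:2]])
press(.502,-.298,58.6,.069,.057,15,.2)
im,d=cams.camera("wrist"); cv2.imwrite("pics/w2.png",im)
for q in("rocker_press","pump_box"): print(q,[(r["score"],w("wrist",r["at"]).round(4)) for r in mark_of(q,"wrist")[:2]])
```

```text
rocker_press [(0.74, array([ 0.5043, -0.3051,  0.0674]))]
pump_box [(0.69, array([ 5.082e-01, -2.824e-01,  4.000e-04]))]
above 11.89 [ 0.5021 -0.2978  0.2   ] F [0.5 0.2 0.4]
near 12.83 [ 0.5027 -0.298   0.0819] F [0.5 0.6 0.2]
pressed True 13.74 [ 0.5019 -0.2985  0.0571] F [-2.  -0.8  7.8]
held 13.94 [ 0.5019 -0.2985  0.0571] F [-2.7 -0.8  7.2]
up 15.05 [ 0.5013 -0.2981  0.1989] F [-0.6 -0.4 -0.1]
rocker_press [(0.65, array([ 0.5025, -0.3042,  0.0598]))]
pump_box [(0.7, array([ 0.5064, -0.2812, -0.0022]))]
```

View pics/w2.png

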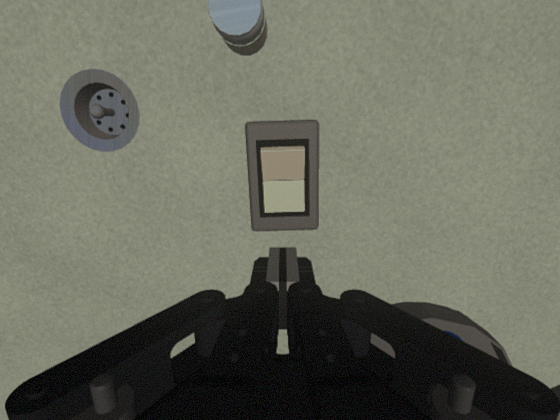

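The wrist picture shows the pump box at (283,175). The pressed half (284,197) is now level and bright, and the other half (282,163) is tilted up. The tip stopped at 57.1 mm, so the rocker is flat. Next is the large key.

Run:
```python
from h import *
env.reach([.5395,-.0155,.2],quat(0))
cams.camera("wrist")
for q in("reset_key_top","drain_key_top"): print(q,[(r["score"],w("wrist",r["at"]).round(4)) for r in mark_of(q,"wrist")[:2]])
press(.5395,-.0155,0,.057,.051,22,1.4)
cams.camera("wrist")
for q in("reset_key_top","drain_key_top"): print(q,[(r["score"],w("wrist",r["at"]).round(4)) for r in mark_of(q,"wrist")[:2]])
for cam in("top","scene"): cv2.imwrite(f"pics/{cam}2.png",cams.camera(cam)[0])
a,b=[cv2.imread(f"pics/top{i}.png") for i in(1,2)]; cv2.imwrite("pics/both.png",np.hstack([a[100:300,100:450],b[100:300,100:450]]))
```

```text
reset_key_top [(0.73, array([ 0.5437, -0.0199,  0.0544]))]
drain_key_top [(0.81, array([0.539 , 0.0508, 0.0597]))]
above 16.85 [ 0.5395 -0.0159  0.1999] F [-0.  -0.7  0.8]
near 17.88 [ 0.5402 -0.0152  0.0698] F [-0.3  0.   0.4]
pressed True 18.61 [ 0.5396 -0.0156  0.051 ] F [-4.1 -0.9 10.6]
held 20.01 [ 0.5396 -0.0156  0.051 ] F [-2.8 -0.8 11.2]
up 21.16 [ 0.5388 -0.0158  0.199 ] F [-1.3 -0.1 -0.2]
reset_key_top [(0.76, array([ 0.542 , -0.0199,  0.0562]))]
drain_key_top [(0.5, array([0.5359, 0.0485, 0.0587]))]
```

View pics/both.png

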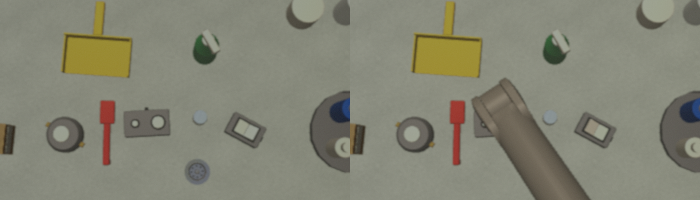

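The before/after picture shows the turntable (680,130), tin (550,118), brush (457,130), dustpan and bottle unmoved, and the rocker flipped at (595,130). The arm hides the strainer and controller in this view. The key was held at 51.0 mm for 1.4 s and is back up (about 56 mm). The tool is clear of everything.

```bash
python3 -c "
from h import *
print(env.job_done())"
```

```text
the job is handed in; nothing more can be done
None
```

The job is done and handed in: plunger pushed fully down, rocker pressed flat to on, then the large key held fully in for 1.4 s and released, all in about 21 s; the small key was not pressed, and everything visible afterwards stands where it was (the arm hid the strainer in the last overhead picture).

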